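# Find the hidden socket of a covered carousel and park it at the index mark

### The job

The sample carousel under its cover stopped at an unknown angle. Lift the dust shield off and lay it flat on the worktop, knob up, beside the unit; then take the long plain pin from the stand, put its tip down through the curved slot and slide it along over the hidden carousel plate until it drops into the plate's socket, and with it turn the carousel until the pin stands at the index mark. Leave the pin in the socket, do not force anything, leave the two other pins (the short one and the one with a collar) in the stand, and do not disturb the other things on the worktop.

Things in the scene. Friction and masses are not known exactly. Their poses are not given: they have to be found in the camera images.
- carousel_unit: Fixed round grey housing, 170 mm in diameter, 70 mm tall; origin at the centre of its underside, z up. Its flat top has one curved slot 15 mm wide and 30 mm deep on a circle of 52 mm radius about the centre, from -65 to +65 degrees about the unit's own +x axis (a 10 mm pin can use about -58 to +58). The slot's floor, 40 mm above the worktop, is a black carousel plate that turns about the centre.
- slot_far_end (a point): Point on the slot's centre line at +58 degrees, at the height of the housing's top. The plate under the slot has one socket on the same 52 mm circle (13 mm along the slot, 16 mm across, floor 7 mm above the worktop), which starts anywhere from -15 to +48 degrees. The plate is stiff (about 4 N at the slot either way) and stays where left; a pin sliding under its own weight does not drag it.
- index_mark (a point): The index mark: point on the centre line of the slot, at the height of the housing's top (70 mm above the worktop), at -45 degrees about carousel_unit's +x axis. A small dark steel wedge on the rim outside the slot points at it.
- dust_shield: Loose flat steel plate 56 x 130 x 6 mm with its four rubber feet (own x, y, z), lying over the slot on top of the housing, with a black round lift knob 16 mm in diameter and 26 mm tall in the middle of its top (6 to 32 mm above the bottom of the feet). Origin at the centre of its underside, level with the bottom of the feet. 0.1 kg.
- pin_stand: Fixed grey block 130 x 48 x 48 mm (a foot flange of 138 x 56 x 5 mm), the long way along its own x axis; origin at the centre of its underside. Three upright wells 38 mm deep and 13 mm wide at x = -42, 0 and +42 mm hold the three pins, in any order.
- drive_pin: The long plain pin, to be used. Steel shaft 10 mm in diameter and 90 mm long with a slightly tapered tip, then a round grip 18 mm in diameter and 40 mm tall (90 to 130 mm above the tip). Origin at the tip, z up along the pin. About 0.12 kg. Stands upright in a well of the stand, tip 10 mm above the worktop.
- short_pin: Short pin with the same grip but a shaft of only 60 mm (100 mm in all); too short for the job. Origin at the tip. Stays in the stand.
- collar_pin: Pin as long as the drive pin (130 mm) but with a 24 mm wide collar 40 to 47 mm above the tip; not for this job. Origin at the tip. Stays in the stand.
- amber_bottle: Bystander: amber bottle with black cap, 66 mm wide, 140 mm tall; origin under its centre.
- stopper_1: Bystander: black rubber stopper 26 mm wide, 25 mm tall; origin under its centre.
- boss_head: Bystander: metal boss-head clamp 50 x 89 x 34 mm; origin under its centre.
- stopper_0: Bystander: brown rubber stopper 32 mm wide, 25 mm tall; origin under its centre.
- marker_1: Bystander: marker pen lying down, 131 x 12 x 12 mm, along its own x; origin under its centre.
- vial_0: Bystander: small capped vial 22 mm wide, 48 mm tall; origin under its centre.

How it is judged:
By the outcome, as a careful person would: the job done as asked, in the order asked, and still so for the second after the job is handed in, with the robot touching nothing.
It also fails if it takes over 64 s, if anything falls off the work surface, if the arm or the gripper's body presses on something with over 40 N, if the wrist force passes 120 N, or if a joint passes its speed limit or range.

### The arm

A 6-joint arm with a two-finger parallel gripper is mounted at the origin on a cart in front of the work surface, level with it; the furniture and walls round the work are solid. World frame = base frame: x ahead of the robot, y to its left, z up, the work surface at z = 0. Lengths are in m, angles in degrees, forces in N, time in s.
With the tool pointing down it reaches from about 0.25 to 0.725 m from the base axis. Payload 9.7 kg.
Tool frame: the origin (TCP) lies midway between the tips of the shut fingers; the grasp point (between the pads) lies bot.hold_point_z behind it (bot.hold_point_z is the distance from the TCP to the grasp point, in m); z points along the fingers, y is the line along which they close (so a half turn about z gives the same grasp; the last joint's range is limited). The gripper opens to 85 mm and grips with 20 to 120 N. Pads are 22 mm wide; open, the fingers measure 114 mm over their backs; the gripper's body (76 mm by 85 mm) begins 54 mm behind the grasp point. The pads swing forward as they close: fully open they stand 13 mm farther back than shut.
Start: joints at [-73.167, 4.979, 10.078, 95.1, 0, 90], TCP at [0.159, -0.526, 0.231] pointing down, gripper open.
Joint ranges: [-179.16, 179.16], [-48.56, 103.87], [-65.8, 70.77], [-126.05, 130.52], [-82.76, 87.17], [-180, 180]. Speed limits (degrees/s): [127.2, 127.2, 147.25, 180, 180, 180].

### API

Orientations are given as [roll, pitch, yaw] about the fixed x, y, z axes, in that order (R = Rz(yaw) Ry(pitch) Rx(roll)).
In Python, from workcell import bot, camera, camera_model, ticket gives the robot as it stands.
- The arm moves only by the tool send_rows, never from a script. Its argument "targets" is text: rows parted by semicolons, each of 5 numbers parted by spaces: the shift along the tool's x, y, z in mm, then the turn about the tool's z in degrees, then the closure in counts, from 0 (fully open) to 255 (shut). A call has 1 to 20 rows; each row is the pose to reach, as a shift and turn from the pose commanded when the call began, along the tool's axes at that moment; what a row does not reach only later rows make up. A row lasts 1/8 s, in which the tool goes at most 62.5 mm and 10.7 degrees, less where a joint would pass 70% of its speed; a pose out of reach is approached as far as the arm can. A call with a gripper value outside its range is refused whole. The fingers move at their own pace and stop on an object; "newtons" is the grip in N (left out, the last holds). Time passes only in rows, so rows that repeat a pose let the fingers close. It gives the time, the measured TCP pose, the force, the opening and the grip force at its end, in the units of the state.
- bot.get_obs(): the state, without advancing time (a new reading comes with each control period).
- camera(name): name is "side" or "top"; returns the picture (420x560x3 uint8, blue, green, red); there is no depth.
- camera_model(name): a dict with "K" (3x3 intrinsics, pixels), "pose" (4x4, takes a point from camera to world coordinates). Camera axes: x right, y down, z forward; pixel columns grow to the right and rows downward; lengths in m; the calibration is good to about 2 mm. A picture is of the moment at which its call begins. camera_model takes no time and is no camera call.
- ticket.job_done(): hands the job in; it is judged then, once.
The state is a dict: "time": time; "q": joint angles; "qd": joint speeds; "joint_efforts": joint torques, N m; "ee_pos": TCP position; "tcp_rot": TCP orientation; "wrist_force": force on the tool from outside, world axes, zero at the start; "torque": the same for the moment, N m; "opening": finger opening in m; "grasp_force": force on a finger pad.
Only numpy, scipy, OpenCV 4.12 (cv2) and the standard library are available. Lean on these libraries where they do the work, as an engineer would, in place of code of your own. Each camera call takes 0.05 s, during which the arm holds its last target. There are 200 camera calls.

## Working session

There is one attempt and no reset: what is moved stays moved. The work goes in short steps, Python scripts to look and compute and a tool call to move; the robot and the scene stay as the last step left them, time stands still between calls to the robot, and variables do not carry over. Pictures are saved under pics/ and viewed, at most 10 in all, crops included, and the job is handed in when it is done.

Besides the shell and the picture viewer there is one more tool, called after "Emit:" as name(argument=value, ...) on one line, values as JSON. send_rows: Moves the arm, as the interface text tells. Its arguments: {"type":"object","properties":{"targets":{"type":"string"},"newtons":{"type":"number"}},"required":["targets"]}

```bash
mkdir -p pics; ls; python3 - <<'E'
from workcell import bot,camera,camera_model
import cv2,numpy as np
np.set_printoptions(precision=4,suppress=True)
for n in("side","top"):
    cv2.imwrite(f"pics/{n}0.png",camera(n)); m=camera_model(n); print(n,m["K"].tolist(),m["pose"])
o=bot.get_obs(); print(o["time"],o["ee_pos"],o["tcp_rot"],o["opening"],bot.hold_point_z)
E
```

```text
pics
side [[490.81369378123185, 0.0, 284.55009530062557], [0.0, 490.81369378123185, 213.75998393789317], [0.0, 0.0, 1.0]] [[-0.9506 -0.2106  0.2282  0.3434]
 [-0.3105  0.6348 -0.7075  0.503 ]
 [ 0.0041 -0.7434 -0.6688  0.6972]
 [ 0.      0.      0.      1.    ]]
top [[473.99329939399706, 0.0, 269.9522337520742], [0.0, 473.99329939399706, 215.8158679495454], [0.0, 0.0, 1.0]] [[ 0.0053 -0.9963  0.0855  0.4503]
 [-0.9999 -0.0066 -0.0151 -0.1567]
 [ 0.0156 -0.0854 -0.9962  1.1889]
 [ 0.      0.      0.      1.    ]]
0.1 [ 0.1592 -0.5262  0.2307] [-179.9315    0.0006   16.8318] 0.085280369252629 0.0187
```

View pics/side0.png

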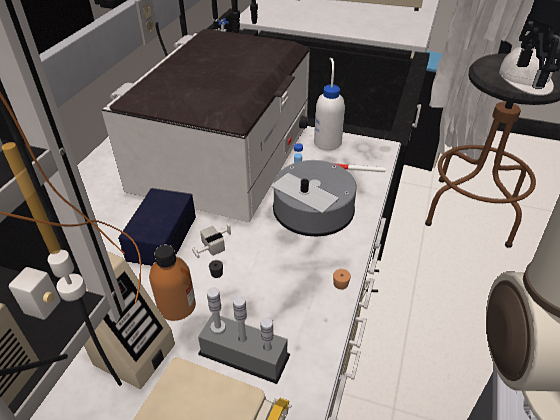

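View pics/top0.png

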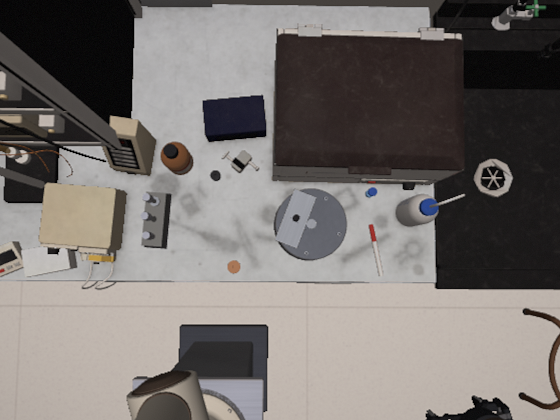

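```bash
cat > h.py <<'E'
import cv2,numpy as np
from workcell import bot,camera,camera_model
np.set_printoptions(precision=4,suppress=True)
def ray(n,uv,z):
    m=camera_model(n);P=m["pose"];d=P[:3,:3]@np.linalg.inv(m["K"])@[uv[0],uv[1],1];c=P[:3,3]
    return c+d*(z-c[2])/d[2]
def proj(n,p):
    m=camera_model(n);P=m["pose"];q=m["K"]@(P[:3,:3].T@(np.array(p)-P[:3,3]));return q[:2]/q[2]
def tri(uvs,uvt):
    A=[];b=[]
    for n,uv in(("side",uvs),("top",uvt)):
        m=camera_model(n);P=m["pose"];d=P[:3,:3]@np.linalg.inv(m["K"])@[uv[0],uv[1],1];d/=np.linalg.norm(d)
        M=np.eye(3)-np.outer(d,d);A.append(M);b.append(M@P[:3,3])
    return np.linalg.lstsq(np.vstack(A),np.hstack(b),rcond=None)[0]
def crop(im,x,y,w,h,s): return cv2.resize(im[y:y+h,x:x+w],None,fx=s,fy=s,interpolation=cv2.INTER_CUBIC)
E
python3 - <<'E'
from h import *
s=cv2.imread("pics/side0.png");t=cv2.imread("pics/top0.png")
a=crop(s,190,280,110,100,3.6);b=crop(s,265,140,110,100,3.6);c=crop(t,125,180,110,75,3.6);d=crop(t,262,180,110,75,3.6)
cv2.imwrite("pics/m1.png",np.vstack([np.hstack([a,b]),np.hstack([c,d])])[:, :800][:640])
im=cv2.imread("pics/m1.png");print(im.shape)
cv2.imwrite("pics/m1.png",im[:600])
E
```

```text
(630, 792, 3)
```

View pics/m1.png

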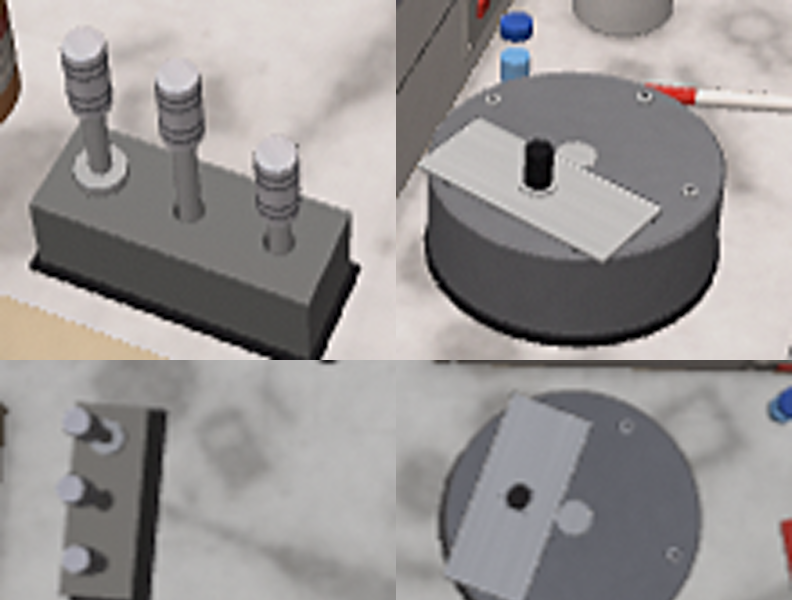

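```bash
python3 - <<'E'
from h import *
S1=lambda x,y:(190+x/3.6,280+y/3.6); S2=lambda x,y:(265+(x-396)/3.6,140+y/3.6)
T1=lambda x,y:(125+x/3.6,180+(y-360)/3.6);T2=lambda x,y:(262+(x-396)/3.6,180+(y-360)/3.6)
print("unit c",ray("top",T2(573,517),.07),ray("side",S2(578,156),.07))
print("knob",tri(S2(540,148),T2(518,494)), ray("top",T2(518,496),.102),ray("side",S2(540,148),.102),ray("side",S2(538,188),.076))
for p in [(512,392),(592,424),(525,600),(445,575)]: print("sh top",ray("top",T2(*p),.076))
for p in [(477,119),(422,163),(605,261),(660,209)]: print("sh side",ray("side",S2(*p),.076))
print("pin",tri(S1(180,70),T1(70,488)),ray("side",S1(180,70),.14),ray("top",T1(70,488),.14))
print("collar/short",ray("side",S1(85,40),.14),ray("side",S1(275,150),.11),ray("top",T1(76,420),.14),ray("top",T1(76,558),.11))
print("stand top corners",[ray("side",S1(*p),.048) for p in [(32,205),(88,127),(352,213),(308,303)]])
for n,uv,z in(("bottle",(168,150),.14),("st1",(216,175),.025),("boss",(241,161),.03),("st0",(234,267),.025),("mk",(372,226),.012),("mk2",(381,275),.012),("vial",(371,192),.048),("boxcorner",(274,181),.0),("table edge",(234,282),0)): print(n,ray("top",uv,z))
print("vial side",ray("side",(298,147),.048)," boxfrontbottom",ray("side",(248,215),0),ray("side",(108,110),.2))
E
```

```text
unit c [ 0.5285 -0.2714  0.07  ] [ 0.526  -0.2693  0.07  ]
knob [ 0.54   -0.2333  0.0993] [ 0.5395 -0.2329  0.102 ] [ 0.5381 -0.2301  0.102 ] [ 0.5376 -0.2275  0.076 ]
sh top [ 0.6103 -0.2307  0.076 ]
sh top [ 0.5894 -0.2834  0.076 ]
sh top [ 0.4736 -0.2393  0.076 ]
sh top [ 0.4896 -0.1871  0.076 ]
sh side [ 0.5889 -0.2766  0.076 ]
sh side [ 0.6057 -0.2281  0.076 ]
sh side [ 0.487  -0.1805  0.076 ]
sh side [ 0.4694 -0.2312  0.076 ]
pin [0.5385 0.1053 0.1382] [0.537  0.1065 0.14  ] [0.5391 0.1051 0.14  ]
collar/short [0.5788 0.1045 0.14  ] [0.4965 0.1105 0.11  ] [0.5812 0.1026 0.14  ] [0.4974 0.1076 0.11  ]
stand top corners [array([0.6021, 0.1284, 0.048 ]), array([0.5961, 0.0836, 0.048 ]), array([0.4705, 0.0892, 0.048 ]), array([0.4745, 0.1357, 0.048 ])]
bottle [0.6868 0.0567 0.14  ]
st1 [ 0.6509 -0.04    0.025 ]
boss [ 0.6856 -0.1018  0.03  ]
st0 [ 0.4243 -0.0873  0.025 ]
mk [ 0.5275 -0.4294  0.012 ]
mk2 [ 0.4061 -0.4501  0.012 ]
vial [ 0.6081 -0.4197  0.048 ]
boxcorner [ 0.641  -0.1845  0.    ]
table edge [ 0.3867 -0.0862  0.    ]
vial side [ 0.6073 -0.4147  0.048 ]  boxfrontbottom [ 0.6535 -0.2064  0.    ] [ 0.9389 -0.2043  0.2   ]
```

```bash
cat >> h.py <<'E'
def rel(p,yaw=None):
    "tool-axis shift in mm and turn about tool z to TCP target p, yaw"
    o=bot.get_obs();y0=np.radians(o["tcp_rot"][2]);d=(np.array(p)-o["ee_pos"])*1e3;c,s=np.cos(y0),np.sin(y0)
    t=0 if yaw is None else -((yaw-o["tcp_rot"][2]+180)%360-180)
    return np.array([c*d[0]+s*d[1],s*d[0]-c*d[1],-d[2],t]).round(1)
E
python3 -c "
from h import *
print(rel((.539,-.2315,.15),0),rel((.539,-.2315,.079),0))"
```

```text
[ 448.9 -172.1   80.7   16.8] [ 448.9 -172.1  151.7   16.8]
```

Emit:
send_rows(targets="60 -20 10 4 0;120 -45 20 8 0;175 -70 30 12 0;235 -90 40 16.8 0;290 -112 50 16.8 0;350 -135 60 16.8 0;400 -155 70 16.8 0;449 -172 81 16.8 0;449 -172 100 16.8 0;449 -172 100 16.8 0", newtons=30)

```text
time: 1.35
ee_pos: [0.5381, -0.2313, 0.1292]
tcp_rot: [-179.9, 0.2, 0.1]
wrist_force: [0.7, 0.5, -0.4]
opening: 0.0856
grasp_force: 0.0
```

Emit:
send_rows(targets="0 0 30 0 0;0 0 49 0 0;0 0 49 0 100;0 0 49 0 255;0 0 49 0 255;0 0 49 0 255;0 0 49 0 255;0 0 49 0 255")

```text
time: 2.35
ee_pos: [0.5396, -0.232, 0.0832]
tcp_rot: [180.0, -0.1, 0.0]
wrist_force: [-1.2, -0.2, 6.1]
opening: 0.0149
grasp_force: 29.2
```

Emit:
send_rows(targets="0 0 -20 0 255;0 0 -50 0 255;0 0 -60 0 255;0 -40 -60 0 255;0 -80 -55 0 255;0 -127 -40 0 255;0 -127 0 0 255;0 -127 30 0 255;0 -127 50 0 255;0 -127 58 0 255;0 -127 58 0 255")

```text
time: 3.72
ee_pos: [0.5388, -0.1047, 0.0238]
tcp_rot: [-180.0, 0.1, 0.0]
wrist_force: [-0.3, -0.5, -0.6]
opening: 0.0143
grasp_force: 29.6
```

```bash
python3 - <<'E'
from h import *
s=camera("side");t=camera("top")
a=crop(s,240,140,132,130,3);b=crop(t,230,170,132,110,3);b=cv2.copyMakeBorder(b,0,60,0,0,cv2.BORDER_CONSTANT)
cv2.imwrite("pics/m2.png",np.hstack([a,b])); cv2.imwrite("pics/t2.png",t);cv2.imwrite("pics/s2.png",s)
E
```

```text
(no output)
```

View pics/m2.png

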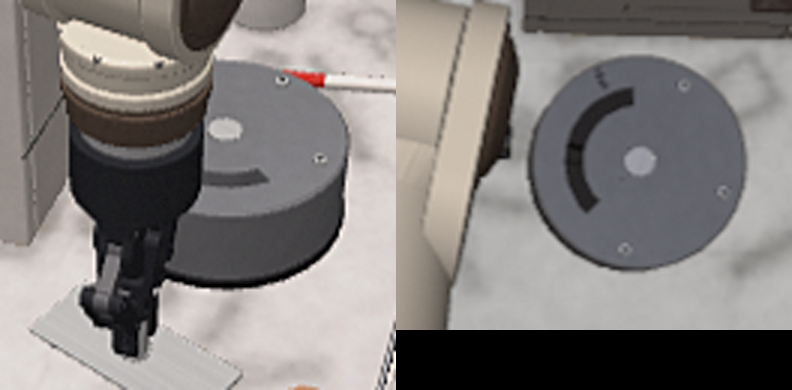

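Emit:
send_rows(targets="0 0 6 0 255;0 0 10 0 255;0 0 10 0 255;0 0 10 0 150;0 0 10 0 60;0 0 10 0 0;0 0 10 0 0;0 0 0 0 0;0 0 -40 0 0;0 0 -80 0 0;0 -60 -130 0 0;0 -120 -150 0 0;0 -175 -150 0 0;0 -210 -150 4 0;0 -210 -150 4 0")

```text
time: 5.7
ee_pos: [0.541, 0.0276, 0.1745]
tcp_rot: [-177.3, 0.1, 1.5]
wrist_force: [0.8, 0.1, -0.8]
opening: 0.0852
grasp_force: 0.0
```

```bash
python3 - <<'E'
from h import *
s=camera("side");t=camera("top");cv2.imwrite("pics/t3.png",t);cv2.imwrite("pics/s3.png",s)
a=crop(s,190,140,190,100,4.2)[:, :798];b=np.hstack([crop(t,255,180,66,90,3),crop(t,270,182,80,73,4.9)[:270]] ) if 0 else crop(t,225,185,190,85,4.2)[:,:798]
# contrast stretch on the slot to show socket
g=crop(t,265,185,60,75,5)
cv2.imwrite("pics/m3.png",cv2.resize(np.vstack([a[:300],b[:280]]),(780,567)))
p=rel((.5385,.1055,.16),-4);print(p,bot.get_obs()["ee_pos"])
E
```

```text
[ -0.4 -78.3  14.2   5.5] [0.541  0.0272 0.1742]
```

View pics/m3.png

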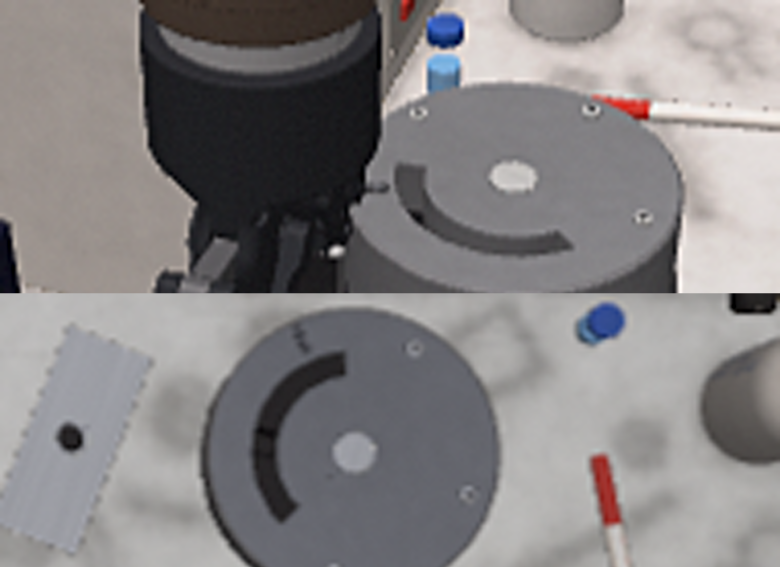

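```bash
cat > an.py <<'E'
from h import *
import sys
def prof(n,im,c,r,z,A):
    u=np.array([proj(n,(c[0]+r*np.cos(a),c[1]+r*np.sin(a),z)) for a in np.radians(A)],np.float32)
    return cv2.remap(cv2.cvtColor(im,cv2.COLOR_BGR2GRAY),u[:,0].reshape(1,-1).copy(),u[:,1].reshape(1,-1).copy(),cv2.INTER_LINEAR)[0]
E
python3 - <<'E'
from an import *
for n,f,uv in(("top","t3",(311,224)),("side","s3",(314,182))):
    im=cv2.imread(f"pics/{f}.png");g=cv2.cvtColor(im,cv2.COLOR_BGR2GRAY)
    _,lab,st,ce=cv2.connectedComponentsWithStats((g>(150 if n=="side" else 140)).astype(np.uint8))
    k=lab[uv[1],uv[0]];c=ray(n,ce[k],.07);print(n,"disc",st[k],ce[k],c)
    m=(g<75).astype(np.uint8); print("slot dark pts")
    A=np.arange(-10,150,3)
    for r,z in((.052,.07),(.052,.04),(.048,.04),(.056,.04)): print(r,z,list(zip(A.tolist(),prof(n,im,c,r,z,A).tolist())) if r==.052 and z==.07 else prof(n,im,c,r,z,A).tolist())
    print("wedge r.066", prof(n,im,c,.066,.07,A).tolist())
E
```

```text
top disc [306 219  11   9  70] [310.8143 223.1571] [ 0.5295 -0.2706  0.07  ]
slot dark pts
0.052 0.07 [(-10, 100), (-7, 100), (-4, 99), (-1, 98), (2, 100), (5, 77), (8, 41), (11, 36), (14, 36), (17, 36), (20, 36), (23, 35), (26, 36), (29, 37), (32, 37), (35, 37), (38, 37), (41, 37), (44, 37), (47, 37), (50, 37), (53, 36), (56, 37), (59, 36), (62, 37), (65, 37), (68, 37), (71, 38), (74, 34), (77, 17), (80, 23), (83, 37), (86, 38), (89, 36), (92, 31), (95, 35), (98, 37), (101, 37), (104, 37), (107, 37), (110, 38), (113, 37), (116, 38), (119, 37), (122, 37), (125, 37), (128, 37), (131, 36), (134, 54), (137, 98), (140, 104), (143, 104), (146, 104), (149, 104)]
0.052 0.04 [100, 98, 99, 100, 71, 36, 36, 36, 36, 36, 36, 37, 36, 37, 37, 37, 37, 37, 37, 37, 36, 37, 36, 37, 37, 36, 38, 33, 15, 24, 36, 38, 36, 31, 34, 37, 36, 37, 36, 38, 37, 36, 36, 36, 35, 37, 36, 36, 46, 90, 104, 103, 104, 104]
0.048 0.04 [99, 99, 100, 98, 80, 54, 52, 51, 45, 41, 40, 33, 39, 34, 42, 38, 38, 37, 37, 37, 36, 35, 36, 35, 35, 35, 36, 27, 18, 22, 34, 38, 36, 29, 29, 35, 37, 37, 36, 37, 38, 37, 36, 36, 36, 36, 37, 
[... 1614 characters left out ...]
0, 130, 129, 130, 131, 133, 132, 133, 134, 134, 134, 132, 132, 132, 131, 131, 131, 131, 132, 134, 135, 134, 134, 133, 133, 134, 133, 133, 134]
0.056 0.04 [76, 77, 76, 75, 75, 100, 127, 131, 129, 129, 128, 127, 126, 126, 127, 129, 129, 129, 130, 130, 130, 132, 132, 132, 130, 130, 131, 131, 126, 128, 118, 124, 120, 116, 110, 117, 111, 104, 108, 104, 105, 108, 110, 116, 117, 120, 117, 125, 131, 129, 126, 129, 131, 133]
wedge r.066 [126, 127, 128, 125, 126, 124, 125, 126, 127, 128, 124, 101, 75, 80, 122, 127, 126, 127, 127, 128, 129, 129, 130, 129, 127, 128, 131, 133, 132, 132, 133, 130, 132, 133, 132, 135, 135, 132, 131, 133, 135, 135, 135, 135, 134, 133, 134, 132, 134, 134, 134, 132, 131, 132]
```

Emit:
send_rows(targets="0 -40 10 2 0;0 -78 14 5.5 0;0 -78 14 5.5 0;0 -78 14 5.5 0")

```text
time: 6.3
ee_pos: [0.5405, 0.0411, 0.1641]
tcp_rot: [-174.6, 0.5, 1.6]
wrist_force: [0.1, 0.1, 0.1]
opening: 0.0852
grasp_force: 0.0
```

```bash
python3 -c "
from h import *
o=bot.get_obs();print(o['q'],o['qd'],o['joint_efforts'],o['ee_pos'],o['tcp_rot'],o['wrist_force'],o['torque'])"
```

```text
[  1.507    3.4658   0.8939  87.9536   5.4176 179.9416] [ 0.2385 -0.0734  0.2619 -0.0333  0.1479  0.0924] [ -0.1317 -50.5554  46.7197   0.1008   0.3196   0.0001] [0.5405 0.0411 0.1641] [-174.5818    0.5199    1.5651] [0.121  0.1221 0.1392] [-0.0659 -0.0163  0.0048]
```

```bash
python3 -c "
from h import *
cv2.imwrite('pics/s4.png',cv2.resize(camera('side')[0:420,0:420],(500,500)))
"
```

```text
(no output)
```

View pics/s4.png

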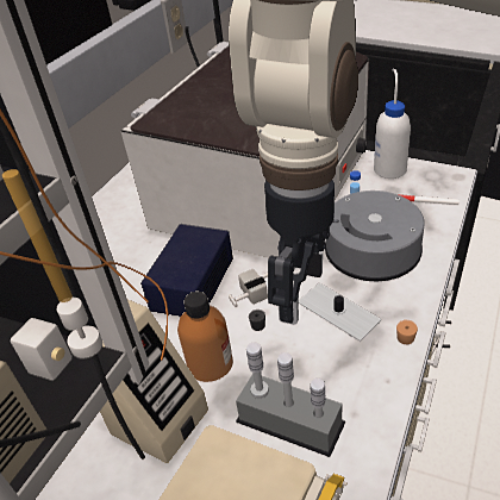

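Emit:
send_rows(targets="0 0 0 -10 0;0 0 0 -20 0;0 0 0 -25 0;0 0 0 -25 0")

```text
time: 6.85
ee_pos: [0.5405, 0.0413, 0.1643]
tcp_rot: [-174.9, -1.8, 26.4]
wrist_force: [-0.6, -0.4, -0.1]
opening: 0.0855
grasp_force: 0.0
```

```bash
python3 -c "
from h import *
o=bot.get_obs();print(o['q'],o['ee_pos'],o['tcp_rot'],rel((.5385,.1055,.16),25))"
```

```text
[  1.5241   3.4554   0.9018  87.953    5.422  154.9831] [0.5405 0.0413 0.1643] [-174.8706   -1.8307   26.435 ] [ 26.8 -58.4   4.3   1.4]
```

Emit:
send_rows(targets="0 0 0 -10.5 0;0 0 0 -21 0;0 0 0 -31.5 0;0 0 0 -42 0;0 0 0 -52.5 0;0 0 0 -63 0;0 0 0 -73.5 0;0 0 0 -84 0;0 0 0 -94.5 0;0 0 0 -105 0;0 0 0 -115.5 0;0 0 0 -126 0;0 0 0 -136.5 0;0 0 0 -147 0;0 0 0 -157.5 0;0 0 0 -168 0")

```text
time: 8.85
ee_pos: [0.5405, 0.0413, 0.1642]
tcp_rot: [174.6, 0.7, -165.3]
wrist_force: [-0.4, -1.2, 0.5]
opening: 0.0858
grasp_force: 0.0
```

Emit:
send_rows(targets="0 0 0 -10.5 0;0 0 0 -21 0;0 0 0 -31.5 0;0 0 0 -42 0;0 0 0 -52.5 0;0 0 0 -63 0;0 0 0 -73.5 0;0 0 0 -84 0;0 0 0 -94.5 0;0 0 0 -105 0;0 0 0 -115.5 0;0 0 0 -126 0;0 0 0 -136.5 0;0 0 0 -147 0;0 0 0 -157.5 0;0 0 0 -168 0")

```text
time: 10.85
ee_pos: [0.5403, 0.0463, 0.1642]
tcp_rot: [-174.8, 0.4, 2.2]
wrist_force: [0.4, -0.2, 0.1]
opening: 0.0853
grasp_force: 0.0
```

```bash
python3 -c "
from h import *
o=bot.get_obs();print(o['q'],o['ee_pos'],o['tcp_rot'])"
```

```text
[   2.1659    3.3932    0.8374   87.8564    5.2027 -180.013 ] [0.5403 0.0463 0.1642] [-174.7972    0.411     2.1788]
```

Emit:
send_rows(targets="0 15 0 0 0;0 30 0 0 0;0 45 0 0 0;0 60 0 0 0")

```text
time: 11.35
ee_pos: [0.5427, 0.0151, 0.1585]
tcp_rot: [-176.1, 0.5, -0.5]
wrist_force: [0.5, 0.7, 0.7]
opening: 0.0855
grasp_force: 0.0
```

```bash
python3 -c "
from h import *
o=bot.get_obs();print(o['q'],o['ee_pos'],o['tcp_rot'])"
```

```text
[  -0.4602    3.5469    0.4276   87.3331    3.919  -179.942 ] [0.5427 0.0151 0.1585] [-176.0815    0.4564   -0.518 ]
```

Emit:
send_rows(targets="0 0 0 -10 0;0 0 0 -20 0;0 0 0 -30 0;0 0 0 -30 0")

```text
time: 11.85
ee_pos: [0.5112, 0.135, 0.1586]
tcp_rot: [178.0, -0.8, 15.8]
wrist_force: [-0.3, 0.2, 0.8]
opening: 0.0857
grasp_force: 0.0
```

```bash
python3 -c "
from h import *
o=bot.get_obs();print(o['q'],o['ee_pos'],o['tcp_rot'])"
```

```text
[  15.8529    0.315    -2.8336   86.0106   -1.9632 -179.9429] [0.5112 0.135  0.1586] [178.0377  -0.8427  15.7959]
```

```bash
cat >> h.py <<'E'
from scipy.spatial.transform import Rotation as Ro
def rel(g,yaw=None,off=.0187):
    "shift/turn that brings the grasp point to g (off=0: the TCP)"
    o=bot.get_obs();R=Ro.from_euler("xyz",o["tcp_rot"],degrees=True).as_matrix()
    t=0 if yaw is None else -((yaw-o["tcp_rot"][2]+180)%360-180)
    return np.r_[R.T@(np.array(g)+R[:,2]*off-o["ee_pos"])*1e3,t].round(1)
E
python3 -c "
from h import *
print(rel((.5385,.1055,.18),-35),rel((.5385,.1055,.119),-35))
t=camera('top');s=camera('side');cv2.imwrite('pics/t5.png',t);cv2.imwrite('pics/s5.png',s)"
```

```text
[18.6 36.5 -1.2 50.8] [17.7 34.4 59.7 50.8]
```

Emit:
send_rows(targets="5 9 -5 10 0;9 18 -5 20 0;14 27 -5 30 0;19 36.5 -2 40 0;19 36.5 -1 50.8 0;19 36.5 -1 50.8 0;18.5 36 20 50.8 0;18 35 40 50.8 0;17.7 34.5 58 50.8 0;17.7 34.5 59.5 50.8 0")

```text
time: 13.2
ee_pos: [0.5385, 0.104, 0.0992]
tcp_rot: [179.3, -1.9, -35.0]
wrist_force: [0.2, 1.3, 1.1]
opening: 0.0851
grasp_force: 0.0
```

```bash
python3 - <<'E'
from h import *
o=bot.get_obs();print(o['q'],o['tcp_rot'],o['wrist_force'],rel((.5385,.1055,.119),-35))
s=camera("side");t=camera("top");a=crop(s,180,230,130,150,3);b=crop(t,100,140,130,150,3);cv2.imwrite("pics/m5.png",np.hstack([a,b]))
E
```

```text
[  11.8966    3.3471   -6.2682   79.5479   -1.8623 -133.1024] [179.3385  -1.9315 -35.0035] [0.1509 1.28   1.1431] [-0.2 -1.  -1.1 -0. ]
```

View pics/m5.png

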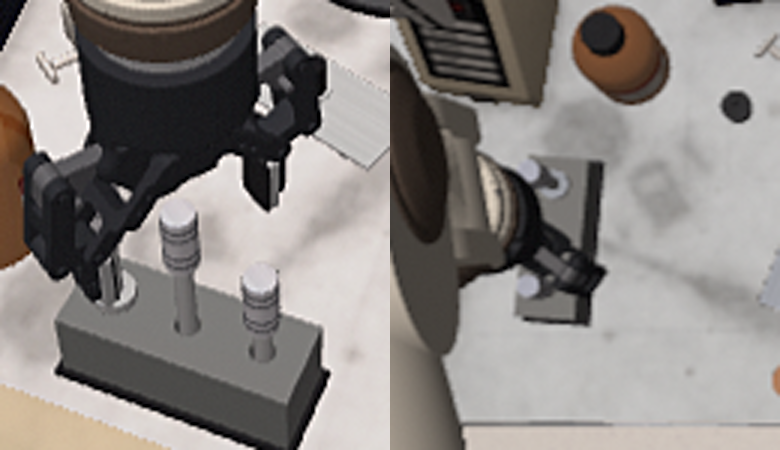

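Emit:
send_rows(targets="0 0 0 0 100;0 0 0 0 200;0 0 0 0 255;0 0 0 0 255;0 0 0 0 255;0 0 0 0 255", newtons=40)

```text
time: 14.05
ee_pos: [0.5393, 0.1045, 0.1009]
tcp_rot: [179.5, -2.0, -35.1]
wrist_force: [0.2, -0.0, 3.4]
opening: 0.0168
grasp_force: 38.9
```

```bash
python3 - <<'E'
from h import *
o=bot.get_obs();print(o['tcp_rot'],o['ee_pos'],o['wrist_force'],o['torque'],rel((.5385,.1055,.22)))
R=Ro.from_euler("xyz",o["tcp_rot"],degrees=True).as_matrix();print(R[:,2])
E
```

```text
[179.4641  -2.0351 -35.0916] [0.5393 0.1045 0.1009] [ 0.1598 -0.0193  3.4401] [ 0.1869 -0.0049 -0.0321] [   3.     0.7 -100.4    0. ]
[ 0.0237 -0.0281 -0.9993]
```

Emit:
send_rows(targets="0.7 0.2 -20 0 255;1.5 0.4 -45 0 255;3 0.8 -85 0 255;3 0.8 -85 0 255")

```text
time: 14.55
ee_pos: [0.5402, 0.1045, 0.1885]
tcp_rot: [179.6, -2.2, -35.1]
wrist_force: [-1.2, 0.8, -0.4]
opening: 0.0169
grasp_force: 39.3
```

```bash
python3 - <<'E'
from h import *
o=bot.get_obs();print(o['tcp_rot'],o['ee_pos'],o['wrist_force'],o['torque'],o['opening'])
s=camera("side");t=camera("top");a=crop(s,180,200,130,180,3);b=crop(t,100,140,130,180,3);cv2.imwrite("pics/m6.png",np.hstack([a,b]))
cv2.imwrite("pics/s6.png",s);cv2.imwrite("pics/t6.png",t)
E
```

```text
[179.6082  -2.1853 -35.1055] [0.5402 0.1045 0.1885] [-1.1839  0.7814 -0.371 ] [ 0.0027  0.0112 -0.0386] 0.016944522644856175
```

View pics/m6.png

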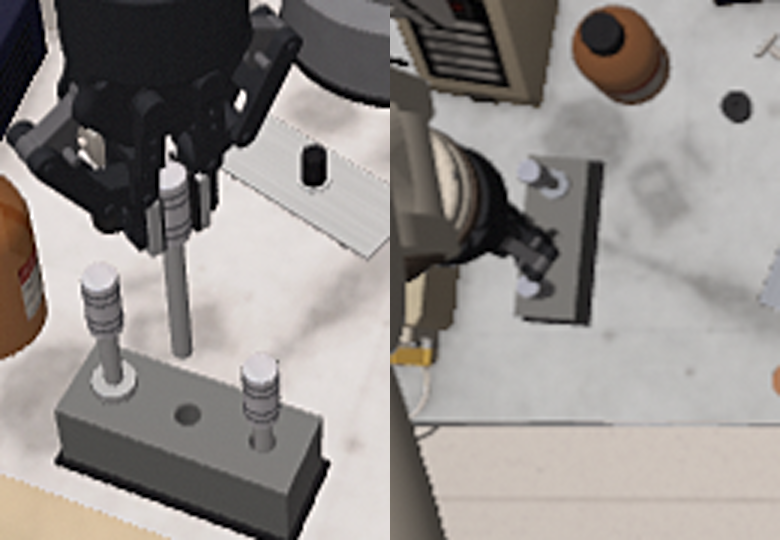

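```bash
python3 - <<'E'
from h import *
o=bot.get_obs();R=Ro.from_euler("xyz",o["tcp_rot"],degrees=True).as_matrix()
tipz=o["ee_pos"][2]-.0909
tip=ray("side",(180+181/3,200+352/3),tipz);print("tip",tip,"pred along tool",o["ee_pos"]+R[:,2]*.0909,"vert",o["ee_pos"])
g=ray("side",(180+174/3,200+174/3),tipz+.13);print("grip top",g)
print("side socket",ray("side",(291.1,192.4),.04),ray("side",(291.1,192.4),.035))
c=np.array([.529,-.2705]);P=lambda a:c+.052*np.array([np.cos(np.radians(a)),np.sin(np.radians(a))])
for a in(104,):
  d=np.r_[P(a),.095]-(o["ee_pos"]+R[:,2]*.0909);print(a,P(a),(R.T@d*1e3).round(1))
t=cv2.imread("pics/t3.png");cv2.imwrite("pics/x.png",t)
E
```

```text
tip [0.54   0.1048 0.0943] pred along tool [0.5412 0.1017 0.0943] vert [0.5391 0.1043 0.1852]
grip top [0.5357 0.1042 0.2243]
side socket [ 0.5754 -0.2604  0.04  ] [ 0.5771 -0.2662  0.035 ]
104 [ 0.5164 -0.22  ] [164.7 277.5   7.9]
```

Emit:
send_rows(targets="15 25 0 0 255;40 67 0 0 255;70 118 2 0 255;100 168 4 0 255;130 219 6 0 255;152 256 8 0 255;165 277 8 0 255;165 277 8 0 255;165 277 8 0 255")

```text
time: 15.78
ee_pos: [0.5146, -0.2166, 0.1851]
tcp_rot: [179.4, -1.9, -35.1]
wrist_force: [-0.4, 0.2, -1.1]
opening: 0.0168
grasp_force: 39.2
```

```bash
python3 - <<'E'
from h import *
s=camera("side");t=camera("top");a=crop(s,255,100,125,150,3.2)
b=crop(t,262,180,100,90,4)
b=cv2.copyMakeBorder(b,0,a.shape[0]-b.shape[0],0,0,cv2.BORDER_CONSTANT)
# contrast-stretched slot before (t3)
g=cv2.imread("pics/t3.png");
b[:,:]=cv2.copyMakeBorder(np.clip(crop(g,285,185,50,60,8).astype(int)*3,0,255).astype(np.uint8)[:480,:400],0,0,0,0,cv2.BORDER_CONSTANT)
cv2.imwrite("pics/m7.png",np.hstack([a,b])); cv2.imwrite("pics/s7.png",s)
o=bot.get_obs();print(o['q'],o['tcp_rot'],o['ee_pos'],o['wrist_force'])
E
```

```text
[ -22.2752    3.5667    3.4984   88.1324   -0.9878 -167.2485] [179.4338  -1.9729 -35.0325] [ 0.5149 -0.2162  0.1857] [-0.3553 -0.0975 -0.9045]
```

View pics/m7.png

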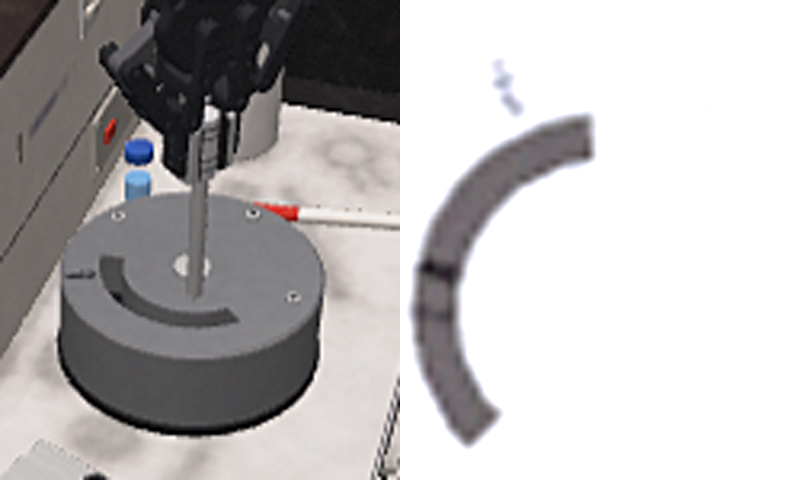

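```bash
python3 - <<'E'
from h import *
o=bot.get_obs();R=Ro.from_euler("xyz",o["tcp_rot"],degrees=True).as_matrix()
c=np.array([.529,-.2705])
for p in((289.2,218.2),(289.4,224.6)):
  w=ray("top",p,.04);d=w[:2]-c;print(w,np.degrees(np.arctan2(d[1],d[0])),np.hypot(*d))
z=o["ee_pos"][2]-.0909
print("tip",ray("side",(255+194/3.2,100+295/3.2),z),"pred",o["ee_pos"]+R[:,2]*.0909)
print("down 40 vertical",(R.T@[0,0,-.04]*1e3).round(2),"world x 10",(R.T@[.01,0,0]*1e3).round(2),"y",(R.T@[0,.01,0]*1e3).round(2))
E
```

```text
[ 0.5434 -0.221   0.04  ] 73.78279867175686 0.05159612757214982
[ 0.5278 -0.2215  0.04  ] 91.39584313570091 0.04904291590067923
tip [ 0.5113 -0.2122  0.0948] pred [ 0.517  -0.2188  0.0949]
down 40 vertical [-1.38 -0.4  39.97] world x 10 [ 8.18 -5.74  0.23] y [-5.74 -8.19 -0.28]
```

```bash
python3 - <<'E'
from h import *
g=cv2.cvtColor(cv2.imread("pics/s7.png"),cv2.COLOR_BGR2GRAY)
for y in list(range(156,182,6))+list(range(184,197)): print(y,g[y,304:328].tolist())
o=bot.get_obs();R=Ro.from_euler("xyz",o["tcp_rot"],degrees=True).as_matrix();T=o["ee_pos"]
for k in(.0,.03,.06,.09): print(k,proj("side",T+R[:,2]*k),proj("side",T-[0,0,k]))
t=cv2.cvtColor(camera("top"),cv2.COLOR_BGR2GRAY);print(proj("top",T+R[:,2]*.09))
E
```

```text
156 [219, 218, 218, 220, 225, 234, 215, 154, 91, 103, 105, 91, 102, 74, 110, 93, 172, 203, 212, 208, 199, 191, 191, 190]
162 [124, 127, 126, 127, 127, 126, 127, 127, 126, 130, 112, 113, 117, 114, 101, 115, 130, 127, 126, 124, 126, 125, 128, 132]
168 [128, 126, 127, 127, 126, 126, 127, 126, 126, 130, 106, 114, 117, 113, 97, 106, 132, 130, 129, 129, 130, 128, 129, 129]
174 [127, 126, 126, 126, 126, 127, 128, 126, 126, 130, 107, 116, 115, 107, 92, 114, 130, 130, 128, 127, 128, 128, 128, 129]
180 [127, 128, 127, 126, 126, 119, 149, 185, 198, 171, 109, 113, 111, 98, 105, 143, 126, 126, 128, 129, 128, 126, 127, 130]
184 [127, 129, 130, 130, 126, 110, 197, 205, 208, 151, 108, 113, 108, 91, 128, 211, 144, 124, 129, 127, 126, 125, 126, 127]
185 [127, 127, 128, 129, 128, 116, 121, 182, 215, 157, 110, 112, 109, 91, 130, 202, 127, 125, 128, 127, 128, 129, 129, 130]
186 [127, 127, 126, 126, 127, 126, 116, 129, 138, 115, 111, 114, 107, 92, 97, 149, 128, 129, 131, 130, 130, 128, 128, 130]
187 [128, 126, 126, 126, 128, 126, 128, 123, 122, 104, 114, 114, 107, 94, 86, 131, 132, 131, 133, 130, 128, 127
[... 626 characters left out ...]
 129]
193 [131, 130, 129, 128, 128, 129, 130, 130, 130, 128, 130, 109, 123, 128, 132, 129, 128, 127, 126, 128, 129, 129, 129, 130]
194 [135, 132, 131, 132, 129, 129, 129, 130, 131, 129, 128, 124, 130, 133, 130, 128, 129, 129, 129, 130, 130, 130, 131, 133]
195 [100, 124, 136, 135, 132, 132, 132, 131, 130, 132, 130, 131, 130, 131, 132, 132, 131, 132, 134, 134, 137, 135, 136, 134]
196 [77, 88, 93, 103, 125, 125, 137, 134, 134, 135, 135, 134, 136, 137, 138, 138, 137, 138, 139, 112, 115, 86, 111, 137]
0.0 [316.6151 151.7246] [316.6151 151.7246]
0.03 [315.6098 164.788 ] [315.8411 165.1191]
0.06 [314.6495 177.2682] [315.1006 177.9357]
0.09 [313.7311 189.2033] [314.3913 190.2111]
[289.5722 227.6657]
```

Emit:
send_rows(targets="1 1 10 0 255;1.6 1.8 19 0 255;1.6 1.8 19 0 255;1.6 1.8 19 0 255")

```text
time: 16.42
ee_pos: [0.5156, -0.2201, 0.1673]
tcp_rot: [179.4, -2.0, -35.1]
wrist_force: [0.4, 0.8, -1.4]
opening: 0.0171
grasp_force: 39.2
```

```bash
python3 - <<'E'
from h import *
s=camera("side");cv2.imwrite("pics/s8.png",s);cv2.imwrite("pics/m8.png",crop(s,275,155,80,60,8)[:, :640])
o=bot.get_obs();print(o["ee_pos"],o["tcp_rot"],o["wrist_force"])
g=cv2.cvtColor(s,cv2.COLOR_BGR2GRAY)
for y in range(184,208): print(y,g[y,302:326].tolist())
E
```

```text
[ 0.5157 -0.2202  0.1675] [179.4374  -2.0326 -35.1031] [ 0.066  -0.8449 -0.6127]
184 [128, 127, 129, 129, 129, 128, 126, 110, 196, 205, 211, 130, 109, 114, 108, 89, 118, 209, 144, 123, 128, 127, 127, 127]
185 [128, 127, 128, 128, 129, 128, 128, 115, 122, 183, 217, 127, 109, 114, 107, 90, 146, 202, 127, 126, 129, 128, 129, 129]
186 [128, 129, 129, 127, 126, 126, 127, 126, 116, 129, 139, 110, 112, 116, 107, 91, 118, 148, 128, 130, 132, 131, 129, 129]
187 [127, 127, 128, 127, 127, 127, 126, 129, 128, 124, 122, 109, 113, 114, 106, 91, 111, 130, 130, 131, 132, 130, 129, 129]
188 [129, 129, 130, 128, 128, 125, 127, 128, 131, 131, 131, 112, 115, 112, 106, 90, 117, 134, 132, 132, 131, 128, 126, 130]
189 [128, 130, 130, 129, 128, 128, 127, 129, 128, 128, 132, 106, 115, 114, 102, 87, 131, 133, 133, 131, 128, 129, 127, 129]
190 [128, 128, 128, 129, 129, 127, 128, 126, 126, 127, 131, 108, 114, 112, 103, 87, 132, 131, 129, 130, 131, 129, 130, 131]
191 [128, 127, 129, 129, 128, 129, 128, 128, 127, 128, 131, 109, 116, 112, 102, 84, 132, 130, 128, 129, 130, 129, 131, 132]
192 [130, 130, 130, 129, 12
[... 1151 characters left out ...]
6, 126, 110, 109, 111, 114, 95, 95, 111, 113, 111, 127, 127, 128, 131, 130]
203 [131, 130, 131, 131, 133, 133, 134, 136, 137, 136, 129, 131, 132, 133, 129, 132, 134, 134, 133, 137, 137, 135, 135, 132]
204 [130, 130, 130, 132, 131, 130, 133, 134, 134, 133, 134, 132, 132, 132, 134, 136, 136, 134, 134, 134, 132, 133, 133, 132]
205 [128, 129, 129, 130, 130, 130, 131, 134, 131, 133, 133, 129, 131, 131, 131, 131, 133, 132, 132, 132, 131, 131, 130, 133]
206 [130, 129, 130, 130, 128, 131, 133, 132, 132, 132, 134, 131, 133, 131, 132, 132, 133, 130, 132, 134, 134, 132, 132, 130]
207 [133, 131, 134, 132, 133, 132, 133, 132, 132, 132, 133, 133, 132, 131, 130, 133, 132, 134, 133, 133, 135, 133, 133, 133]
```

View pics/m8.png

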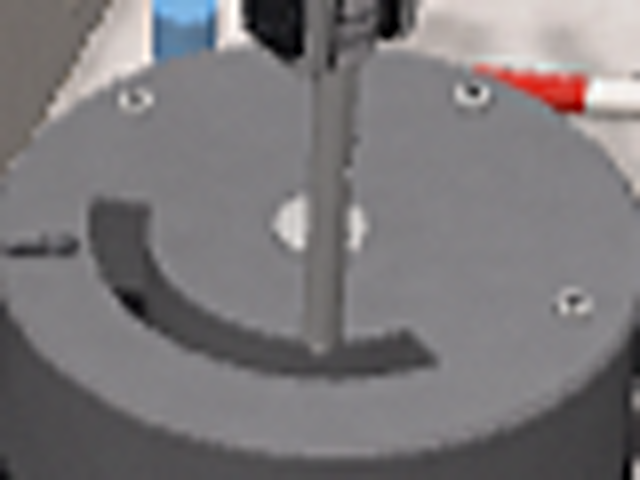

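Emit:
send_rows(targets="1.4 1.3 2 0 255;1.2 1.2 6 0 255;1.2 1.2 6 0 255")

```text
time: 16.85
ee_pos: [0.5159, -0.222, 0.1608]
tcp_rot: [179.4, -2.0, -35.1]
wrist_force: [-0.4, 0.6, -0.3]
opening: 0.0172
grasp_force: 39.2
```

```bash
python3 - <<'E'
from h import *
s=camera("side")
o=bot.get_obs();print(o["ee_pos"],o["wrist_force"],o["torque"])
g=cv2.cvtColor(s,cv2.COLOR_BGR2GRAY)
for y in range(192,206): print(y,g[y,306:324].tolist())
E
```

```text
[ 0.5159 -0.222   0.161 ] [ 0.8698 -0.1082 -0.8205] [ 0.0012  0.0135 -0.0192]
192 [128, 129, 129, 129, 128, 130, 133, 108, 114, 112, 102, 86, 133, 129, 128, 128, 127, 130]
193 [126, 128, 129, 129, 130, 130, 133, 108, 116, 112, 102, 82, 133, 130, 129, 127, 127, 129]
194 [131, 131, 129, 130, 130, 131, 133, 109, 114, 112, 100, 116, 135, 130, 130, 130, 130, 130]
195 [137, 136, 134, 133, 131, 132, 134, 112, 115, 111, 99, 103, 135, 131, 132, 132, 133, 134]
196 [93, 103, 126, 125, 137, 136, 129, 113, 117, 112, 99, 94, 139, 139, 138, 139, 141, 112]
197 [75, 80, 89, 88, 93, 102, 101, 116, 117, 110, 100, 82, 114, 103, 102, 89, 89, 76]
198 [78, 78, 78, 76, 74, 78, 80, 117, 118, 111, 99, 80, 82, 76, 75, 67, 68, 69]
199 [78, 78, 80, 78, 79, 75, 74, 119, 120, 112, 102, 77, 72, 72, 73, 70, 71, 71]
200 [72, 76, 75, 77, 77, 77, 73, 93, 112, 118, 92, 74, 73, 72, 73, 72, 68, 67]
201 [110, 98, 84, 84, 71, 71, 70, 71, 79, 83, 71, 69, 67, 67, 66, 62, 63, 77]
202 [131, 128, 126, 127, 125, 125, 112, 108, 110, 113, 96, 94, 113, 113, 112, 127, 127, 128]
203 [133, 133, 134, 136, 136, 135, 130, 131, 130, 134, 129, 133, 136, 135, 133, 138, 136, 134]
204 [130, 131, 131, 134, 134, 134, 134, 130, 131, 132, 135, 135, 136, 135, 134, 133, 131, 133]
205 [129, 131, 131, 134, 132, 131, 132, 129, 131, 130, 131, 133, 131, 134, 133, 132, 132, 130]
```

Emit:
send_rows(targets="-0.2 0 6 0 255;-0.4 -0.1 12 0 255;-0.6 -0.2 18 0 255;-0.8 -0.2 24 0 255;-0.8 -0.2 24 0 255")

```text
time: 17.52
ee_pos: [0.5158, -0.2219, 0.1366]
tcp_rot: [179.4, -2.0, -35.1]
wrist_force: [0.4, 0.2, -1.6]
opening: 0.0169
grasp_force: 39.2
```

```bash
python3 - <<'E'
from h import *
s=camera("side")
o=bot.get_obs();print(o["ee_pos"],o["tcp_rot"],o["wrist_force"],o["torque"])
g=cv2.cvtColor(s,cv2.COLOR_BGR2GRAY)
for y in range(194,206): print(y,g[y,306:324].tolist())
E
```

```text
[ 0.516  -0.222   0.1371] [179.4312  -1.9962 -35.0965] [-0.2967 -0.1079 -1.8875] [-0.0589  0.0406  0.013 ]
194 [132, 131, 130, 130, 131, 131, 133, 108, 115, 112, 102, 86, 134, 131, 130, 130, 131, 129]
195 [138, 135, 132, 133, 131, 131, 134, 111, 115, 113, 101, 93, 135, 133, 131, 133, 132, 135]
196 [92, 103, 127, 126, 137, 136, 126, 114, 118, 112, 101, 97, 139, 139, 139, 139, 142, 111]
197 [76, 79, 90, 87, 92, 102, 99, 113, 117, 113, 100, 85, 114, 102, 103, 90, 90, 76]
198 [78, 80, 78, 77, 75, 77, 79, 118, 118, 112, 100, 82, 82, 75, 72, 66, 68, 67]
199 [80, 78, 79, 78, 78, 76, 76, 116, 118, 110, 101, 90, 73, 72, 72, 71, 71, 71]
200 [73, 74, 77, 76, 76, 76, 77, 118, 116, 110, 101, 82, 72, 73, 71, 70, 70, 68]
201 [112, 97, 84, 85, 71, 69, 79, 115, 115, 107, 98, 74, 66, 66, 66, 64, 62, 77]
202 [129, 127, 125, 128, 124, 124, 115, 126, 123, 124, 110, 95, 111, 111, 112, 127, 126, 128]
203 [132, 133, 135, 137, 136, 135, 132, 131, 132, 133, 131, 131, 136, 135, 133, 138, 137, 137]
204 [132, 132, 133, 134, 135, 133, 132, 131, 130, 132, 133, 135, 135, 135, 134, 134, 132, 133]
205 [130, 131, 131, 133, 133, 132, 132, 130, 131, 130, 131, 132, 132, 133, 132, 132, 133, 130]
```

Emit:
send_rows(targets="-0.1 0 3 0 255;-0.2 0 4.5 0 255;-0.2 0 4.5 0 255", newtons=20)

```text
time: 17.95
ee_pos: [0.516, -0.222, 0.1327]
tcp_rot: [179.4, -2.0, -35.1]
wrist_force: [0.7, -1.4, -0.7]
opening: 0.017
grasp_force: 39.2
```

Emit:
send_rows(targets="0 0 1 0 255;0 0 1.5 0 255;0 0 1.5 0 255")

```text
time: 18.32
ee_pos: [0.516, -0.2221, 0.1313]
tcp_rot: [179.4, -2.0, -35.1]
wrist_force: [0.2, 0.1, -1.9]
opening: 0.0169
grasp_force: 39.2
```

Emit:
send_rows(targets="0 0 0.7 0 255;0 0 1.4 0 255;0 0 1.4 0 255")

```text
time: 18.7
ee_pos: [0.5164, -0.2223, 0.1308]
tcp_rot: [179.5, -2.1, -35.1]
wrist_force: [-1.0, -0.4, 4.9]
opening: 0.0173
grasp_force: 39.9
```

```bash
python3 - <<'E'
from h import *
o=bot.get_obs();R=Ro.from_euler("xyz",o["tcp_rot"],degrees=True).as_matrix();print(o["ee_pos"],o["wrist_force"],o["torque"])
# moves along the arc for TCP, centre offset so current TCP is at radius 52, angle A0
c=np.array([.529,-.2705]);d=o["ee_pos"][:2]-c;A0=np.degrees(np.arctan2(d[1],d[0]));print(A0,np.hypot(*d))
f=lambda a:52*np.array([np.cos(np.radians(a)),np.sin(np.radians(a)),0])
for k in range(0,34,3): print(k,(R.T@(f(A0-k)-f(A0))).round(1))
E
```

```text
[ 0.5164 -0.2223  0.1308] [-1.0408 -0.3577  4.9218] [ 0.0888  0.3075 -0.0163]
104.68284410073376 0.049827688611787005
0 [0. 0. 0.]
3 [ 1.8 -2.   0. ]
6 [ 3.7 -4.   0.1]
9 [ 5.7 -5.8  0.2]
12 [ 7.8 -7.5  0.2]
15 [10.  -9.1  0.3]
18 [ 12.3 -10.6   0.3]
21 [ 14.7 -12.    0.4]
24 [ 17.1 -13.3   0.5]
27 [ 19.6 -14.4   0.6]
30 [ 22.1 -15.4   0.7]
33 [ 24.7 -16.2   0.7]
```

Emit:
send_rows(targets="0.9 -1 0 0 255;1.8 -2 0 0 255;2.8 -3 0 0 255;3.7 -4 0.1 0 255;4.7 -4.9 0.1 0 255;5.7 -5.8 0.2 0 255;6.8 -6.7 0.2 0 255;7.8 -7.5 0.2 0 255")

```text
time: 19.7
ee_pos: [0.5265, -0.2208, 0.1307]
tcp_rot: [179.4, -2.0, -35.1]
wrist_force: [-4.5, 0.5, 5.9]
opening: 0.0172
grasp_force: 39.7
```

Emit:
send_rows(targets="1 -0.8 0 0 255;2.1 -1.6 0 0 255;2.1 -1.6 0 0 255")

```text
time: 20.08
ee_pos: [0.5292, -0.2206, 0.1308]
tcp_rot: [179.4, -2.0, -35.1]
wrist_force: [-3.8, 0.3, 5.8]
opening: 0.0169
grasp_force: 39.7
```

Emit:
send_rows(targets="1.1 -0.7 0 0 255;2.3 -1.5 0 0 255;2.3 -1.5 0 0 255")

```text
time: 20.45
ee_pos: [0.532, -0.2207, 0.1307]
tcp_rot: [179.4, -2.0, -35.1]
wrist_force: [-2.8, -0.7, 4.7]
opening: 0.0168
grasp_force: 39.6
```

Emit:
send_rows(targets="0 0 -0.6 0 255;1.1 -0.7 -0.6 0 255;2.3 -1.3 -0.6 0 255;2.3 -1.3 -0.6 0 255")

```text
time: 20.95
ee_pos: [0.535, -0.2207, 0.1306]
tcp_rot: [179.4, -2.0, -35.1]
wrist_force: [-0.5, 0.4, 0.7]
opening: 0.0167
grasp_force: 39.3
```

Emit:
send_rows(targets="1.2 -0.6 0 0 255;1.2 -0.6 0 0 255;2.4 -1.2 0 0 255;2.4 -1.2 0 0 255")

```text
time: 21.45
ee_pos: [0.5375, -0.2211, 0.1306]
tcp_rot: [179.4, -2.0, -35.1]
wrist_force: [0.4, -0.2, -0.8]
opening: 0.0171
grasp_force: 39.1
```

Emit:
send_rows(targets="0 0 1 0 255;0 0 2 0 255;0 0 2 0 255")

```text
time: 21.82
ee_pos: [0.5374, -0.2212, 0.1286]
tcp_rot: [179.4, -2.0, -35.1]
wrist_force: [0.0, -0.0, -1.1]
opening: 0.0169
grasp_force: 39.1
```

Emit:
send_rows(targets="-0.1 0 3 0 255;-0.2 -0.1 6 0 255;-0.3 -0.1 9 0 255;-0.3 -0.1 9 0 255")

```text
time: 22.32
ee_pos: [0.5373, -0.2211, 0.1193]
tcp_rot: [179.4, -2.0, -35.1]
wrist_force: [0.6, -0.5, -0.9]
opening: 0.017
grasp_force: 39.1
```

```bash
python3 - <<'E'
from h import *
o=bot.get_obs();print(o["ee_pos"],o["wrist_force"],o["torque"],o["tcp_rot"])
E
```

```text
[ 0.5373 -0.2211  0.1193] [ 0.6229 -0.5409 -0.8629] [ 0.0545 -0.0075  0.0485] [179.4275  -1.9813 -35.097 ]
```

Emit:
send_rows(targets="-0.1 0 4 0 255;-0.3 -0.1 8 0 255;-0.4 -0.1 12 0 255;-0.6 -0.2 17 0 255;-0.6 -0.2 17 0 255")

```text
time: 22.95
ee_pos: [0.5373, -0.221, 0.1022]
tcp_rot: [179.4, -2.0, -35.1]
wrist_force: [-0.3, 0.1, -1.4]
opening: 0.0165
grasp_force: 39.1
```

```bash
python3 - <<'E'
from h import *
o=bot.get_obs();R=Ro.from_euler("xyz",o["tcp_rot"],degrees=True).as_matrix();print(o["ee_pos"],o["wrist_force"],o["torque"])
c=np.array([.529,-.2705]);d=o["ee_pos"][:2]-c;A0=np.degrees(np.arctan2(d[1],d[0]));r=np.hypot(*d)*1e3;print(A0,r)
g=cv2.cvtColor(camera("side"),cv2.COLOR_BGR2GRAY)
for y in range(188,206): print(y,g[y,294:324].tolist())
f=lambda a,r:r*np.array([np.cos(np.radians(a)),np.sin(np.radians(a)),0])
for a in range(75,20,-5): print(a,(R.T@(f(a,r)-f(A0,r))).round(1))
E
```

```text
[ 0.5373 -0.221   0.1022] [-0.2528  0.0905 -1.3539] [ 0.0994 -0.005   0.0171]
80.50537653586296 50.143232820175186
188 [71, 138, 138, 131, 89, 109, 102, 113, 96, 80, 67, 112, 102, 93, 124, 131, 129, 130, 126, 126, 126, 127, 127, 128, 129, 131, 130, 132, 130, 129]
189 [62, 98, 134, 134, 124, 129, 117, 124, 83, 109, 111, 111, 97, 111, 132, 130, 128, 128, 127, 126, 127, 129, 128, 131, 132, 129, 131, 132, 129, 129]
190 [66, 69, 110, 133, 131, 130, 128, 131, 100, 116, 118, 112, 96, 117, 129, 128, 125, 126, 127, 127, 128, 131, 130, 129, 129, 129, 129, 129, 129, 130]
191 [69, 68, 77, 97, 132, 132, 132, 133, 110, 116, 118, 110, 96, 117, 130, 128, 126, 128, 128, 128, 129, 129, 129, 128, 128, 128, 127, 127, 128, 129]
192 [70, 71, 70, 72, 99, 122, 134, 132, 110, 116, 114, 110, 95, 116, 131, 129, 127, 129, 128, 129, 128, 128, 129, 127, 129, 127, 128, 127, 127, 129]
193 [70, 72, 74, 72, 76, 83, 110, 137, 113, 115, 116, 110, 93, 118, 131, 128, 130, 130, 130, 129, 128, 128, 128, 130, 128, 128, 128, 127, 129, 128]
194 [68, 71, 74, 75, 74, 74, 80, 91, 100, 118, 116, 109, 92, 97, 131, 129, 130, 130, 1
[... 1174 characters left out ...]
 126, 126, 129]
203 [131, 132, 130, 130, 129, 132, 130, 129, 128, 131, 131, 131, 132, 132, 134, 134, 135, 135, 131, 130, 131, 132, 128, 131, 135, 135, 133, 137, 136, 133]
204 [131, 131, 128, 128, 128, 130, 129, 131, 129, 129, 130, 131, 131, 131, 131, 135, 134, 132, 132, 130, 131, 133, 134, 136, 134, 134, 134, 132, 132, 133]
205 [133, 131, 130, 129, 129, 130, 129, 129, 129, 129, 128, 130, 129, 131, 131, 134, 132, 132, 132, 131, 131, 128, 131, 132, 132, 132, 132, 132, 131, 131]
75 [ 4.4 -1.9  0.1]
70 [ 8.6 -3.2  0.3]
65 [12.9 -4.2  0.4]
60 [17.2 -4.7  0.5]
55 [21.6 -4.9  0.7]
50 [25.9 -4.7  0.8]
45 [30.3 -4.2  1. ]
40 [34.5 -3.2  1.2]
35 [38.7 -1.9  1.3]
30 [42.8 -0.3  1.5]
25 [46.6  1.7  1.6]
```

```bash
python3 - <<'E'
from h import *
o=bot.get_obs();R=Ro.from_euler("xyz",o["tcp_rot"],degrees=True).as_matrix();T=o["ee_pos"]
c=np.array([.529,-.2705])
for row in(196.5,197.3,198):
  w=ray("side",(304.2,row),.07);d=w[:2]-c;print(row,w,np.degrees(np.arctan2(d[1],d[0])),np.hypot(*d),"e",w[:2]-T[:2])
e=np.array([-.001,.0018])
f=lambda a:np.r_[c+.052*np.array([np.cos(np.radians(a)),np.sin(np.radians(a))])-e,T[2]]-T
for a in(80,76,72,68,64,60,56,52,48,44,40,36,32,28,25.3): print(a,(R.T@f(a)*1e3).round(1))
E
```

```text
196.5 [ 0.5362 -0.2215  0.07  ] 81.62344966562314 0.04948912390401573 e [-0.0012 -0.0004]
197.3 [ 0.5355 -0.2192  0.07  ] 82.77007893123222 0.05174437635633625 e [-0.0019  0.0019]
198 [ 0.5349 -0.2171  0.07  ] 83.69097438938022 0.053726349371723235 e [-0.0025  0.004 ]
80 [ 1.3 -0.9  0. ]
76 [ 4.7 -2.4  0.1]
72 [ 8.1 -3.6  0.2]
68 [11.6 -4.5  0.4]
64 [15.2 -5.2  0.5]
60 [18.8 -5.7  0.6]
56 [22.4 -5.9  0.7]
52 [26.  -5.8  0.8]
48 [29.6 -5.5  1. ]
44 [33.2 -4.9  1.1]
40 [36.8 -4.1  1.2]
36 [40.2 -3.1  1.4]
32 [43.6 -1.8  1.5]
28 [46.9 -0.2  1.6]
25.3 [49.1  0.9  1.7]
```

Emit:
send_rows(targets="1.3 -0.9 0 0 255;3 -1.7 0 0 255;4.7 -2.4 0.1 0 255;6.4 -3 0.2 0 255;8.1 -3.6 0.2 0 255;9.9 -4.1 0.3 0 255;11.6 -4.5 0.4 0 255;13.4 -4.9 0.4 0 255;15.2 -5.2 0.5 0 255;17 -5.5 0.6 0 255;18.8 -5.7 0.6 0 255;20.6 -5.8 0.7 0 255;22.4 -5.9 0.7 0 255")

```text
time: 24.62
ee_pos: [0.5593, -0.2292, 0.1027]
tcp_rot: [179.4, -2.0, -35.1]
wrist_force: [-5.8, 0.1, -2.7]
opening: 0.0167
grasp_force: 39.0
```

```bash
python3 - <<'E'
from h import *
o=bot.get_obs();R=Ro.from_euler("xyz",o["tcp_rot"],degrees=True).as_matrix();T=o["ee_pos"]
print(T,o["wrist_force"],o["torque"],o["opening"])
c=np.array([.529,-.2705]);d=T[:2]+[-.001,.0018]-c;print(np.degrees(np.arctan2(d[1],d[0])),np.hypot(*d))
g=cv2.cvtColor(camera("side"),cv2.COLOR_BGR2GRAY)
for y in range(182,198,2): print(y,g[y,284:306].tolist())
E
```

```text
[ 0.5593 -0.2292  0.1027] [-5.8254  0.0512 -2.7199] [ 0.1965  1.3557 -0.0536] 0.01671468314008167
55.791614549650255 0.05212250736056044
182 [128, 137, 73, 72, 27, 10, 52, 116, 102, 98, 20, 131, 119, 117, 115, 125, 130, 128, 126, 125, 127, 126]
184 [119, 135, 72, 74, 75, 80, 100, 116, 86, 111, 112, 116, 103, 99, 128, 125, 124, 125, 126, 125, 128, 128]
186 [88, 131, 94, 73, 75, 75, 75, 73, 68, 114, 119, 115, 103, 101, 125, 126, 126, 126, 127, 127, 127, 126]
188 [126, 126, 132, 96, 73, 77, 77, 75, 71, 115, 119, 115, 101, 100, 129, 127, 127, 126, 127, 127, 129, 127]
190 [125, 126, 127, 124, 95, 75, 79, 78, 71, 117, 120, 116, 103, 93, 129, 129, 130, 128, 127, 126, 129, 128]
192 [127, 126, 127, 127, 134, 123, 25, 19, 20, 121, 119, 115, 103, 85, 97, 120, 131, 129, 129, 130, 128, 127]
194 [126, 127, 127, 127, 127, 130, 129, 93, 32, 116, 120, 115, 104, 85, 73, 72, 79, 90, 110, 134, 134, 133]
196 [128, 129, 128, 125, 126, 126, 129, 129, 130, 128, 124, 111, 101, 85, 73, 75, 77, 77, 77, 74, 76, 88]
```

Emit:
send_rows(targets="1.7 0.3 0 0 255;3.4 0.7 0.1 0 255;5.2 0.8 0.2 0 255;7 1 0.3 0 255;8.8 1.3 0.3 0 255;10.6 1.6 0.4 0 255;12.4 2 0.5 0 255;14.2 2.4 0.5 0 255;15.9 2.9 0.6 0 255;17.6 3.4 0.7 0 255;19.3 4 0.7 0 255;21 4.7 0.8 0 255")

```text
time: 26.18
ee_pos: [0.5738, -0.2452, 0.1028]
tcp_rot: [179.4, -2.0, -35.1]
wrist_force: [-4.0, 3.4, -1.1]
opening: 0.0171
grasp_force: 39.0
```

```bash
python3 - <<'E'
from h import *
o=bot.get_obs();R=Ro.from_euler("xyz",o["tcp_rot"],degrees=True).as_matrix();T=o["ee_pos"]
print(T,o["wrist_force"],o["torque"],o["opening"])
c=np.array([.529,-.2705]);d=T[:2]+[-.001,.0018]-c;print(np.degrees(np.arctan2(d[1],d[0])),np.hypot(*d))
s=camera("side");cv2.imwrite("pics/s9.png",s);g=cv2.cvtColor(s,cv2.COLOR_BGR2GRAY)
for y in range(172,198,2): print(y,g[y,274:304].tolist())
print("index px",proj("side",(c[0]+.052*np.cos(np.radians(25.3)),c[1]+.052*np.sin(np.radians(25.3)),.07)))
E
```

```text
[ 0.5738 -0.2452  0.1028] [-4.04    3.3929 -1.1293] [0.7355 1.1378 0.0301] 0.01707333456644925
31.708773051344966 0.05154295539400518
172 [108, 108, 108, 109, 115, 94, 16, 44, 28, 22, 24, 28, 66, 114, 99, 76, 40, 113, 108, 109, 102, 30, 7, 29, 99, 103, 128, 124, 124, 126]
174 [109, 107, 105, 129, 126, 130, 126, 65, 13, 15, 19, 14, 64, 113, 98, 73, 76, 91, 72, 103, 92, 106, 117, 120, 117, 130, 125, 126, 127, 125]
176 [106, 105, 121, 122, 126, 125, 127, 131, 129, 88, 56, 49, 104, 110, 96, 70, 95, 123, 112, 114, 124, 128, 127, 126, 126, 124, 124, 124, 124, 124]
178 [105, 111, 127, 126, 125, 124, 124, 127, 125, 124, 127, 125, 122, 108, 110, 108, 119, 111, 95, 115, 128, 126, 125, 123, 123, 126, 125, 125, 125, 125]
180 [125, 124, 126, 125, 125, 124, 126, 124, 126, 124, 126, 129, 99, 77, 84, 117, 116, 111, 96, 102, 127, 126, 127, 126, 126, 124, 125, 125, 126, 126]
182 [107, 123, 125, 125, 127, 126, 126, 129, 127, 127, 127, 134, 70, 68, 83, 118, 118, 110, 96, 94, 128, 126, 126, 130, 127, 128, 126, 126, 125, 126]
184 [107, 127, 129, 132, 132, 132, 102, 122, 112, 100, 119, 135, 71, 68, 84, 119
[... 272 characters left out ...]
7, 131, 93, 82, 118, 117, 110, 100, 62, 69, 135, 131, 128, 127, 126, 126, 126, 128, 127]
190 [79, 115, 127, 125, 123, 123, 124, 128, 127, 127, 126, 127, 127, 121, 105, 116, 115, 108, 101, 65, 66, 68, 110, 132, 128, 128, 127, 129, 127, 128]
192 [55, 93, 120, 128, 126, 126, 127, 127, 129, 127, 128, 125, 126, 128, 128, 126, 113, 109, 100, 66, 67, 70, 71, 71, 99, 121, 133, 129, 128, 128]
194 [59, 57, 99, 123, 126, 130, 128, 128, 129, 127, 127, 126, 126, 127, 126, 126, 126, 121, 104, 63, 66, 68, 74, 76, 74, 72, 79, 90, 110, 133]
196 [58, 64, 67, 72, 124, 124, 128, 129, 129, 128, 128, 128, 127, 125, 126, 127, 127, 129, 130, 122, 108, 62, 68, 73, 76, 78, 77, 78, 77, 75]
index px [289.216  184.5861]
```

Emit:
send_rows(targets="1.5 0.6 0 0 255;2.9 1.3 0.1 0 255;4.2 2 0.1 0 255;5.5 2.7 0.2 0 255;5.5 2.7 0.2 0 255;5.5 2.7 0.2 0 255")

```text
time: 26.98
ee_pos: [0.5768, -0.2506, 0.1028]
tcp_rot: [179.4, -2.0, -35.1]
wrist_force: [-2.9, 2.4, -0.8]
opening: 0.017
grasp_force: 39.1
```

```bash
cat > chk.py <<'E'
from h import *
o=bot.get_obs();T=o["ee_pos"];print(T,o["wrist_force"],o["torque"])
c=np.array([.529,-.2705]);d=T[:2]+[-.001,.0018]-c;print(np.degrees(np.arctan2(d[1],d[0])),np.hypot(*d))
s=camera("side");g=cv2.cvtColor(s,cv2.COLOR_BGR2GRAY)
for y in range(174,194,2): print(y,g[y,276:302].tolist())
for a in(20,25.3,30): print(a,proj("side",(c[0]+.052*np.cos(np.radians(a)),c[1]+.052*np.sin(np.radians(a)),.07)))
E
python3 chk.py
```

```text
[ 0.5768 -0.2506  0.1028] [-2.8675  2.4285 -0.758 ] [ 0.6869  0.8019 -0.0471]
24.874352187130786 0.05158563354919394
174 [105, 130, 124, 128, 128, 134, 123, 35, 50, 102, 115, 95, 99, 29, 134, 120, 106, 95, 124, 128, 125, 126, 125, 126, 124, 126]
176 [121, 125, 124, 124, 125, 127, 127, 128, 126, 120, 119, 65, 110, 113, 115, 102, 96, 128, 126, 126, 125, 124, 125, 124, 124, 123]
178 [127, 127, 127, 125, 125, 125, 125, 123, 123, 124, 128, 118, 114, 120, 114, 101, 95, 127, 126, 124, 125, 123, 123, 125, 123, 125]
180 [124, 126, 125, 124, 124, 125, 126, 127, 126, 127, 97, 77, 116, 118, 115, 102, 84, 105, 127, 126, 127, 127, 126, 125, 125, 126]
182 [125, 125, 127, 128, 126, 127, 128, 127, 127, 133, 69, 68, 118, 118, 115, 102, 81, 91, 128, 127, 126, 129, 127, 128, 126, 125]
184 [128, 131, 133, 133, 102, 122, 111, 101, 119, 132, 71, 69, 118, 119, 114, 103, 80, 98, 127, 128, 125, 123, 124, 124, 124, 124]
186 [56, 40, 49, 51, 55, 83, 65, 55, 89, 131, 93, 69, 118, 118, 112, 102, 80, 67, 133, 127, 123, 123, 124, 125, 125, 127]
188 [131, 130, 128, 131, 129, 130, 128, 128, 125, 126, 130, 93, 115, 117, 112, 102, 81, 61, 70, 135, 130, 127, 126, 125, 127, 127]
190 [129, 124, 122, 123, 125, 127, 126, 128, 126, 125, 126, 120, 118, 115, 112, 103, 80, 66, 66, 70, 109, 133, 128, 127, 129, 127]
192 [119, 128, 126, 125, 126, 127, 128, 127, 126, 126, 126, 128, 127, 127, 110, 102, 56, 55, 68, 71, 71, 73, 98, 122, 133, 130]
20 [289.0133 183.1271]
25.3 [289.216  184.5861]
30 [289.5778 185.8752]
```

Emit:
send_rows(targets="-0.1 0 2 0 255;-0.1 0 3 0 255;-0.1 0 3 0 180;-0.1 0 3 0 120;-0.1 0 3 0 60;-0.1 0 3 0 0;-0.1 0 3 0 0;-0.1 0 3 0 0;0 0 -20 0 0;1 0.3 -50 0 0;2 0.6 -80 0 0;3 1 -120 0 0;3 1 -120 0 0")

```text
time: 28.65
ee_pos: [0.5768, -0.2501, 0.2265]
tcp_rot: [179.5, -2.3, -35.1]
wrist_force: [1.0, 0.3, 0.0]
opening: 0.0851
grasp_force: 0.0
```

```bash
cat >> chk.py <<'E'
t=camera("top");cv2.imwrite("pics/t10.png",t);cv2.imwrite("pics/s10.png",s)
for n,im in(("side",s),("top",t)):
  p=np.array(proj(n,(.576,-.2483,.137)))
  gg=cv2.cvtColor(im,cv2.COLOR_BGR2GRAY);x,y=p.astype(int)
  _,lab,st,ce=cv2.connectedComponentsWithStats((gg[y-14:y+14,x-14:x+14]>165).astype(np.uint8))
  for k in range(1,len(st)):
    if st[k,4]>4: u=ce[k]+[x-14,y-14];print(n,p,st[k],u,ray(n,u,.137))
E
python3 chk.py
```

```text
[ 0.5768 -0.2501  0.2265] [0.9792 0.2923 0.0445] [ 0.0507 -0.0293  0.0085]
25.340517022474646 0.051780380441464026
174 [104, 127, 123, 123, 124, 123, 122, 123, 124, 126, 138, 118, 105, 78, 82, 70, 76, 94, 85, 125, 124, 123, 121, 122, 124, 126]
176 [119, 121, 124, 122, 122, 124, 123, 123, 121, 124, 114, 114, 122, 133, 129, 119, 111, 113, 123, 126, 124, 124, 123, 122, 122, 124]
178 [125, 125, 125, 122, 121, 124, 124, 122, 122, 122, 125, 126, 108, 115, 111, 104, 88, 127, 125, 122, 123, 123, 121, 123, 122, 123]
180 [123, 123, 123, 123, 124, 123, 124, 122, 123, 125, 96, 71, 100, 119, 115, 106, 89, 102, 125, 124, 125, 124, 124, 124, 123, 123]
182 [121, 123, 124, 125, 125, 124, 125, 126, 126, 132, 68, 65, 98, 119, 115, 103, 91, 88, 126, 125, 125, 126, 126, 127, 123, 124]
184 [127, 129, 130, 132, 102, 119, 110, 100, 117, 132, 69, 67, 99, 119, 114, 103, 102, 94, 124, 124, 123, 122, 123, 121, 122, 123]
186 [57, 40, 47, 51, 54, 81, 64, 52, 87, 131, 92, 67, 99, 120, 114, 101, 101, 65, 129, 125, 121, 121, 122, 123, 123, 125]
188 [129, 127, 127, 128, 127, 127, 126, 125, 123, 124, 129, 90, 97, 119,
[... 211 characters left out ...]
5, 126, 125, 126, 125, 124, 125, 126, 124, 127, 125, 112, 102, 72, 53, 67, 71, 69, 72, 98, 119, 129, 127]
20 [289.0133 183.1271]
25.3 [289.216  184.5861]
30 [289.5778 185.8752]
side [289.5854 157.7339] [11  6 17 12 87] [293.6782 155.2414] [ 0.5709 -0.2588  0.137 ]
side [289.5854 157.7339] [20 13  6  1  6] [297.5 156. ] [ 0.563  -0.2588  0.137 ]
side [289.5854 157.7339] [ 6 18  5  9 16] [283.5625 165.5625] [ 0.5792 -0.2202  0.137 ]
top [303.8729 200.2675] [ 0  0  4  5 12] [290.1667 187.3333] [ 0.605  -0.2176  0.137 ]
top [303.8729 200.2675] [12  0 10  7 36] [305.8056 188.1667] [ 0.6033 -0.2527  0.137 ]
top [303.8729 200.2675] [  6  16  22  12 195] [305.4923 208.7385] [ 0.557  -0.2519  0.137 ]
```

Emit:
send_rows(targets="-20 20 -10 0 0;-60 50 -20 0 0;-100 85 -30 0 0;-140 115 -30 0 0;-140 115 -30 0 0")

```text
time: 29.38
ee_pos: [0.3918, -0.2623, 0.2485]
tcp_rot: [179.4, -2.0, -35.2]
wrist_force: [0.6, -1.1, 0.1]
opening: 0.0854
grasp_force: 0.0
```

```bash
python3 - <<'E'
from h import *
print(bot.get_obs()["ee_pos"])
s=camera("side");t=camera("top");cv2.imwrite("pics/t11.png",t);cv2.imwrite("pics/s11.png",s)
old=cv2.imread("pics/t3.png")
d=cv2.absdiff(t,old).max(2)
p=proj("top",(.576,-.2483,.137));print("exp top",p)
x,y=p.astype(int);print(d[y-14:y+16,x-12:x+14].tolist().__str__().replace("],","],\n"))
g=cv2.cvtColor(s,cv2.COLOR_BGR2GRAY)
print("exp side top/bottom grip,seat",proj("side",(.576,-.2483,.137)),proj("side",(.576,-.2483,.097)),proj("side",(.576,-.2483,.07)))
for yy in range(148,194,2): print(yy,g[yy,278:304].tolist())
E
```

```text
[ 0.3918 -0.2623  0.2485]
exp top [303.8729 200.2675]
[[5, 7, 6, 5, 3, 5, 4, 4, 4, 6, 5, 5, 5, 4, 5, 6, 5, 6, 5, 5, 5, 5, 5, 5, 5, 4],
 [4, 3, 5, 4, 5, 4, 5, 6, 5, 5, 6, 4, 5, 4, 5, 6, 5, 5, 5, 5, 4, 6, 6, 6, 6, 5],
 [3, 5, 5, 5, 6, 3, 5, 5, 5, 4, 4, 6, 4, 3, 4, 4, 4, 4, 4, 4, 3, 4, 4, 4, 5, 4],
 [4, 6, 3, 5, 4, 4, 4, 4, 4, 4, 6, 3, 4, 2, 3, 4, 3, 3, 5, 3, 4, 2, 3, 3, 3, 3],
 [4, 4, 5, 3, 5, 4, 5, 4, 3, 4, 3, 3, 2, 2, 3, 3, 4, 3, 4, 5, 3, 3, 4, 3, 2, 2],
 [4, 5, 3, 5, 5, 3, 1, 4, 3, 3, 4, 2, 4, 3, 3, 2, 4, 3, 3, 4, 4, 4, 3, 5, 4, 4],
 [5, 4, 3, 3, 3, 2, 3, 2, 5, 4, 4, 2, 4, 3, 2, 2, 3, 3, 3, 3, 4, 2, 3, 3, 4, 3],
 [4, 4, 4, 2, 4, 2, 2, 2, 4, 2, 4, 2, 3, 5, 4, 3, 4, 3, 3, 3, 4, 5, 4, 4, 3, 2],
 [3, 3, 3, 4, 3, 3, 2, 1, 4, 2, 2, 4, 3, 3, 2, 1, 4, 5, 3, 4, 3, 4, 3, 3, 3, 3],
 [3, 3, 3, 4, 3, 2, 3, 3, 3, 3, 2, 2, 3, 2, 4, 3, 4, 3, 3, 2, 3, 3, 3, 2, 3, 4],
 [3, 2, 2, 4, 4, 1, 2, 2, 4, 4, 2, 2, 1, 2, 2, 2, 2, 3, 4, 3, 1, 3, 4, 3, 4, 2],
 [3, 3, 3, 4, 1, 4, 2, 3, 1, 2, 1, 15, 53, 63, 49, 25, 4, 1, 2, 4, 4, 3, 2, 3, 4, 3],
 [3, 3, 4, 3, 2, 3, 3, 3, 3, 1, 13, 48, 74, 78, 72, 66, 43, 13, 1, 3,
[... 3897 characters left out ...]
99, 88, 125, 125, 125, 124, 125, 124, 123, 123, 123, 123]
184 [130, 130, 101, 119, 109, 97, 116, 132, 68, 66, 99, 119, 113, 102, 99, 95, 125, 123, 122, 123, 122, 121, 121, 121, 123, 123]
186 [48, 50, 53, 81, 64, 53, 87, 129, 93, 64, 99, 117, 114, 102, 101, 64, 129, 125, 120, 119, 121, 121, 123, 124, 124, 125]
188 [125, 127, 126, 126, 125, 124, 123, 124, 128, 88, 104, 117, 113, 101, 95, 58, 67, 132, 128, 124, 124, 124, 123, 123, 124, 125]
190 [121, 122, 122, 125, 125, 125, 123, 123, 124, 116, 112, 114, 113, 102, 89, 64, 64, 68, 106, 128, 126, 125, 126, 124, 124, 125]
192 [123, 123, 124, 124, 125, 124, 124, 123, 124, 124, 125, 124, 110, 102, 71, 56, 67, 69, 68, 71, 96, 119, 129, 127, 126, 125]
```

```bash
python3 -c "
from workcell import ticket;print(ticket.job_done())"
```

```text
the job is handed in; nothing more can be done
None
```

The job is handed in: the shield lies flat, knob up, beside the unit, and the long plain pin is seated in the socket at the index mark (within about 1–2 mm by camera). The gripper is clear, the other two pins are still in the stand, and it took about 29 s; I did not recheck the bystanders on camera at the end, but the arm stayed clear of them.

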